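# Clamp a silver strip in the wedge board

## Task

Clamp the silver strip in the wooden clamping board, ready for hammering: slide the steel bar up by its knob until it has pushed the strip fully home against the end stop and bears on it, then slide the thumb wedge along its ramp until it jams the bar fast, and let go. Press firmly but only with thumb force, so that neither the strip nor the wedge's cork lining is crushed, and leave the things lying round the board alone.

Things in the scene. Friction and masses are not known exactly. Their poses are not given: they have to be found in the camera images.
- board: Wooden clamping board, 110 (x) x 340 (y) x 14 mm, fixed. Origin at bench level, near its middle; y along it, from the wedge end to the end stop; z up. The strip lies on its top between 3.5 mm high brass rails (1 mm side play). The bar slides on the line x = 0; wedge and askew wooden ramp are on its -x side. The ramp is set a little differently each time, so positions do not tell where the wedge jams.
- stop_face (a point): Point on the face of the end stop that the strip's far end comes to rest on, on x = 0, 2.5 mm above the board's top; axes as the board's.
- bar: Flat steel bar, 24 wide, 140 long, 12 mm high, guided so that it only slides along the board's y (travel 56 mm, friction about 2 N); +y is towards the strip. A push of 6 to 12 N seats the strip on the stop. Its front end has a 3 mm cork facing. Origin: bottom middle of the front face; axes as the board's.
- bar_nose (a point): Middle of the bar's cork front face, 2.5 mm above the board's top; axes as the board's.
- bar_knob (a point): Centre of the round dark steel knob on the bar: 18 mm across, grip part from 6.5 mm below to 5.5 mm above this point (top 7.5 mm above). The bar's top is 18.5 mm below this point. Moves with the bar; axes as the board's.
- wedge: Wooden thumb wedge, 70 long, 14 mm high, 13.6 mm wide in front (+y), 22.4 mm at the rear, between bar and ramp, with a springy cork lining towards the bar. Captive: slides only along the ramp, forward or back: 1 mm to +x (towards the bar) for every 8 mm along +y; a hand that grips it must go with it sideways. Origin: bottom, mid length, on the lining's face; axes as the board's.
- wedge_tab (a point): Middle of the upright thumb tab on the wedge's rear half: 14.5 (x) x 21 (y) mm, top 9 mm above this point, wedge top 16.5 mm below. The wedge slides with about 1 N until it meets the bar, 12 to 46 mm ahead; then the push grows 6 to 7 N per mm. 13 to 18 N along the ramp jams it well and it stays so; under 10 N is too little, over 20 N crushes the cork.
- strip: Silver sheet offcut, 34 (x) x 124 (y) x 5 mm, about 40 g, loose on the board between the brass rails, at first 4 to 14 mm short of the end stop. Origin: centre of its underside; y along its length towards the end stop. More than 25 N on its end bends it.
- strip_near (a point): Middle of the strip's end that faces the bar.
- strip_far (a point): Middle of the strip's end that faces the end stop.
- solder_spool: Bystander: small white spool, 42 mm across, 22 mm high, standing behind the board (far side); origin under its centre.
- film_can: Bystander: black film can with grey lid, 33 mm across, 54 mm high, standing behind the board; origin under its centre.
- small_hammer: Bystander: chasing hammer with wooden handle, 58 x 178 x 25 mm, lying in front of the board; origin under its centre.

How it is judged:
By the outcome, as a careful person would: the job done as asked, in the order asked, and still so for the second after the job is handed in, with the robot touching nothing.
It also fails if it takes over 48 s, if anything falls off the work surface, if the arm or the gripper's body presses on something with over 40 N, if the wrist force passes 120 N, or if a joint passes its speed limit or range.

## Robot

A 7-joint arm with a two-finger parallel gripper is mounted at the origin on a cart in front of the work surface, level with it; the furniture and walls round the work are solid. World frame = base frame: x ahead of the robot, y to its left, z up, the work surface at z = 0. Lengths are in m, angles in rad, forces in N, time in s.
With the tool pointing down it reaches from about 0.425 to 0.925 m from the base axis. Payload 6.8 kg.
Tool frame: the origin (TCP) lies on the centre line of the jaws, within the pads' length; the fingertips stand 19 mm ahead of it and the grasp point (between the pads) is the TCP (tcp_to_tips is the distance from the TCP to the fingertips, in m); x points along the fingers, y is the direction in which the jaws open and shut, and the axes are right-handed (so a half turn about x gives the same grasp; the last joint's range is limited). The gripper opens to 85 mm and grips with 20 to 120 N. Pads are 22 mm wide; open, the fingers measure 114 mm over their backs; the gripper's body (76 mm by 85 mm) begins 54 mm behind the grasp point. The pads swing forward as they close: fully open they stand 13 mm farther back than shut.
Start: joints at [-1.4, 0.477, 0.022, 1.555, -0.011, 1.109, -0.083], TCP at [0.186, 0.649, 0.25] pointing down, gripper open.
Joint ranges: [-2.96, 2.96], [-0.34, 2.1], [-1.41, 1.46], [0.24, 2.44], [-1.37, 4.51], [0.17, 1.92], [-2.96, 2.96]. Speed limits (rad/s): [2.39, 2.39, 3.14, 3.14, 3.14, 3.14, 3.14].

## Interface

Orientations are given as a unit quaternion [w, x, y, z].
In Python, from station import get_obs, read_camera, hand_in, spot_in, cut_out, tcp_to_tips gives the robot as it stands.
- The arm moves only by the shell command python3 -m jog 'ROWS' [FORCE]. ROWS is JSON, a list of rows, each an object of numbers: "gripper": the closure, from 0 (fully open) to 1 (shut); "dx", "dy", "dz": the shift along the world's x, y, z in m; "rx", "ry", "rz": the turn, a rotation vector about the world's x, y, z in degrees. In form: [{"gripper": .., "dx": .., "dy": .., "dz": .., "rx": .., "ry": .., "rz": ..}, ...]. A call has 1 to 10 rows; each row is the pose to reach, as a shift and turn from the pose commanded when the call began; what a row does not reach only later rows make up. A row lasts 1/10 s, in which the tool goes at most 50 mm and 8.59 degrees, less where a joint would pass 70% of its speed; a pose out of reach is approached as far as the arm can. A call with a gripper value outside its range is refused whole. The fingers move at their own pace and stop on an object; FORCE is the grip in N (left out, the last holds). Time passes only in rows, so rows that repeat a pose let the fingers close. It gives the time, the measured TCP pose, the force and the opening at its end, in the units of the state.
- get_obs(): the state, without advancing time (a new reading comes with each control period).
- read_camera(name): name is "scene" or "top"; returns a dict with "pixels" (384x512x3 uint8, blue, green, red), "range_z" (384x512 float32, m along the optical axis (not along the pixel's ray), 0 where there is no reading), "camera_matrix" (3x3 intrinsics, pixels), "cam_to_world" (4x4, takes a point from camera to world coordinates). Camera axes: x right, y down, z forward; pixel columns grow to the right and rows downward; lengths in m; the calibration is good to about 2 mm. A picture is of the moment at which its call begins.
- hand_in(): hands the job in, once; it reports no verdict.
Trained networks look in the newest picture that a camera, given by its name, has taken for a name from the list of things; names that differ only in an ending like _2 or _b are one class to them, and where a whole thing is asked for, a point or a joint stands for the part that bears it (a point fixed in the world has none). Each returns a list of dicts, best first, with "conf" (0 to 1); they miss things now and then, are a little off and sometimes report something else, mostly with a low value. They report only what shows in the picture. A call takes as long as a camera call.
- spot_in(camera, label): "box" ([centre column, centre row, width, height] in pixels, round what is visible of it).
- cut_out(camera, label): "mask" (384x512 bool, what is visible of it) and "box" ([centre column, centre row, width, height] in pixels, round what is visible of it).
The state is a dict: "t": time; "q": joint angles; "joint_vel": joint speeds; "joint_torque": joint torques, N m; "eef_pos": TCP position; "tool_rot": TCP orientation; "contact_force": force on the tool from outside, world axes, zero at the start; "torque": the same for the moment, N m; "gripper_width": opening from 0.0 (shut) to 1.0 (fully open).
Only numpy, scipy, OpenCV 4.12 (cv2) and the standard library are available. Lean on these libraries where they do the work, as an engineer would, in place of code of your own. Each camera call takes 0.05 s, during which the arm holds its last target. There are 200 camera calls.

## Working session

There is one attempt and no reset: what is moved stays moved. The work goes in short steps, Python scripts to look and compute and a shell command to move; the robot and the scene stay as the last step left them, time stands still between calls to the robot, and variables do not carry over. Pictures are saved under pics/ and viewed, about 8 in all and at most 12, crops included, and the job is handed in when it is done.

```bash
mkdir -p pics; ls; cat > h.py <<'E'
import numpy as np, cv2
from station import *
def world(c,mask):
    v,u=np.nonzero(mask&(c["range_z"]>0)); z=c["range_z"][v,u]; K=c["camera_matrix"]
    p=np.stack([(u-K[0,2])*z/K[0,0],(v-K[1,2])*z/K[1,1],z,np.ones_like(z)])
    return (c["cam_to_world"]@p)[:3].T
def look(name,labels,fn=None):
    c=read_camera(name); im=c["pixels"].copy()
    for l in labels:
        r=cut_out(name,l)
        if not r: print(name,l,"none"); continue
        m=r[0]["mask"]; p=world(c,m)
        print(name,l,"%.2f"%r[0]["conf"],np.round(r[0]["box"]),"n",len(p), "med",np.round(np.median(p,0),4),"lo",np.round(np.percentile(p,2,0),4),"hi",np.round(np.percentile(p,98,0),4))
    if fn: cv2.imwrite("pics/"+fn,im)
    return c
E
python3 - <<'E'
from h import *
L=["board","bar","bar_knob","wedge","wedge_tab","strip","small_hammer"]
look("top",L,"top0.png"); look("scene",L,"scene0.png")
o=get_obs(); print(o["t"],o["eef_pos"],o["tool_rot"],o["contact_force"],tcp_to_tips)
E
```

```text
pics
top board 0.70 [265. 208. 142.  65.] n 5367 med [0.4621 0.1058 0.0145] lo [ 3.858e-01 -4.700e-02  1.000e-04] hi [0.5293 0.2786 0.0326]
top bar 0.91 [298. 200.  59.  14.] n 534 med [0.4724 0.0348 0.026 ] lo [ 0.4537 -0.0322  0.0214] hi [0.4929 0.1009 0.0524]
top bar_knob 0.64 [300. 199.  56.  13.] n 526 med [0.4722 0.0349 0.026 ] lo [ 0.4537 -0.0321  0.0198] hi [0.4925 0.0986 0.0524]
top wedge 0.75 [314. 207.  36.   9.] n 215 med [ 0.4551 -0.0043  0.0287] lo [ 0.4472 -0.0309  0.0235] hi [0.4679 0.0328 0.0552]
top wedge_tab 0.73 [313. 205.  30.  11.] n 229 med [ 0.4554 -0.0043  0.0284] lo [ 0.4471 -0.0311  0.0135] hi [0.4693 0.0332 0.0551]
top strip 0.96 [237. 212.  51.  19.] n 665 med [0.4449 0.1864 0.0168] lo [0.4232 0.1278 0.0134] hi [0.4662 0.2432 0.0199]
top small_hammer 0.63 [241. 254.  72.  31.] n 534 med [0.3324 0.1476 0.0162] lo [0.3111 0.0935 0.0103] hi [0.3709 0.2581 0.0247]
scene board 0.76 [220. 225. 134.  81.] n 4447 med [0.4314 0.1415 0.0143] lo [0.3812 0.0163 0.0059] hi [0.509  0.2736 0.0424]
scene bar 0.93 [263. 227.  40.  30.] n 584 med [0.4636 0.0595 0.0262] lo [0.451  0.0307 0.0165] hi [0.4817 0.1004 0.0527]
scene bar_knob 0.94 [264. 227.  38.  22.] n 532 med [0.4634 0.0588 0.0262] lo [0.4514 0.0327 0.0168] hi [0.4813 0.0984 0.0522]
scene wedge 0.63 [278. 242.  14.   9.] n 51 med [0.4519 0.0244 0.0279] lo [0.4468 0.0151 0.0266] hi [0.459  0.0331 0.0296]
scene wedge_tab 0.55 [278. 242.  12.  10.] n 57 med [0.4515 0.0254 0.028 ] lo [0.4463 0.0151 0.0266] hi [0.4592 0.034  0.0296]
scene strip 0.57 [208. 210.  60.  32.] n 690 med [0.445  0.1853 0.0168] lo [0.425  0.1279 0.0143] hi [0.4671 0.2453 0.0192]
scene small_hammer 0.55 [170. 251.  89.  44.] n 997 med [0.3286 0.1426 0.0148] lo [ 3.087e-01  8.860e-02 -2.000e-04] hi [0.3696 0.2592 0.0242]
0.8 [0.18579526 0.64893998 0.25030548] [ 0.70024569  0.09828016  0.70024415 -0.09826043] [0.38688549 0.19709314 0.25675435] 0.019
```

View pics/top0.png

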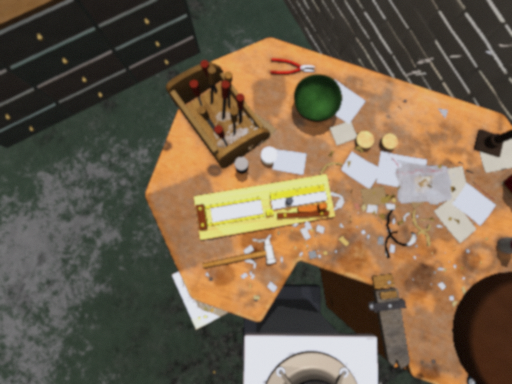

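View pics/scene0.png

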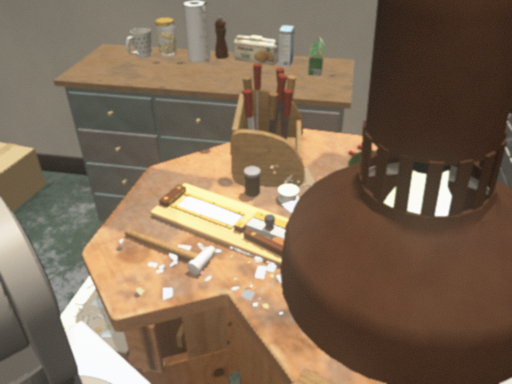

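The top view shows the board at about (265,208). The bar and knob are at (290,202), the wedge at (313,210) and the strip at (237,212); the hammer is in front of the board. The lamp in the scene view hides the wedge end.

```bash
python3 - <<'E'
from h import *
c=read_camera("top"); s=read_camera("scene")
for n,k in(("top",c),("scene",s)):
    P=world(k,np.ones((384,512),bool))
    ok=(P[:,0]>.36)&(P[:,0]<.55)&(P[:,1]>-.08)&(P[:,1]<.3)
    P=P[ok]
    b=P[(P[:,2]>.011)&(P[:,2]<.017)]
    r=cv2.minAreaRect((b[:,:2]*1000).astype(np.float32)); print(n,"board rect mm",r)
    hi=P[P[:,2]>.042]; 
    print(np.round(hi[np.argsort(hi[:,1])]*1000,1).tolist())
m=cut_out("top","strip")[0]["mask"]; print("strip",cv2.minAreaRect((world(c,m)[:,:2]*1000).astype(np.float32)))
m=cut_out("top","bar")[0]["mask"];p=world(c,m);p=p[(p[:,2]<.03)]; print("bar",cv2.minAreaRect((p[:,:2]*1000).astype(np.float32)))
print(c["camera_matrix"],c["cam_to_world"])
im=c["pixels"][165:245,185:345]; cv2.imwrite("pics/crop.png",cv2.resize(im,(800,400),interpolation=cv2.INTER_CUBIC))
E
```

```text
top board rect mm ((453.37725830078125, 115.61080932617188), (352.772216796875, 182.87271118164062), 88.53992462158203)
[[453.7, -31.5, 50.5], [460.8, -31.4, 51.2], [456.0, -31.3, 51.5], [458.1, -30.7, 54.1], [453.6, -29.1, 50.3], [463.2, -29.1, 51.0], [458.3, -28.9, 51.6], [455.9, -28.8, 51.8], [465.4, -28.8, 52.4], [460.6, -28.7, 52.7], [451.6, -27.5, 46.4], [456.0, -26.7, 50.6], [463.0, -26.4, 52.2], [458.2, -26.3, 52.3], [460.6, -26.3, 52.4], [465.3, -26.2, 53.2], [453.3, -26.1, 53.3], [451.3, -24.7, 48.5], [465.7, -24.6, 49.2], [455.9, -24.1, 51.2], [458.2, -24.0, 52.1], [462.8, -23.8, 53.2], [453.1, -23.3, 55.2], [460.1, -23.1, 56.6], [453.4, -21.6, 51.7], [451.0, -21.6, 51.7], [457.9, -21.2, 53.9], [455.5, -21.2, 54.1], [462.6, -21.1, 54.6], [460.2, -21.0, 55.1], [463.1, -19.6, 50.3], [451.0, -19.4, 50.8], [460.5, -19.2, 52.2], [455.6, -19.1, 52.6], [453.1, -18.8, 54.1], [457.5, -18.1, 57.6], [451.1, -17.2, 49.8], [462.7, -16.7, 52.8], [460.4, -16.7, 52.7], [455.5, -16.5, 53.7], [457.8, -16.3, 54.7], [453.0, -16.3, 54.6], [451.0, -14.7, 50.3], [462.8, -14.6, 51.5], [453.2, -14
[... 6825 characters left out ...]
549.6, 224.8, 101.2], [549.8, 225.2, 49.5], [549.9, 225.4, 96.3], [550.0, 225.6, 44.4], [549.8, 226.0, 84.6], [549.3, 226.0, 75.5], [549.6, 226.1, 80.0]]
strip ((444.5780029296875, 185.60891723632812), (34.404354095458984, 125.30745697021484), 10.287654876708984)
bar ((472.9504699707031, 34.00102615356445), (22.41977882385254, 135.3467254638672), 10.740450859069824)
[[351.58882312   0.         261.16619895]
 [  0.         351.58882312 187.88609221]
 [  0.           0.           1.        ]] [[ 0.01626268 -0.98951986  0.14347813  0.37585926]
 [-0.99953501 -0.01979074 -0.02319666  0.14593848]
 [ 0.02579309 -0.14303417 -0.9893816   0.88312788]
 [ 0.          0.          0.          1.        ]]
```

View pics/crop.png

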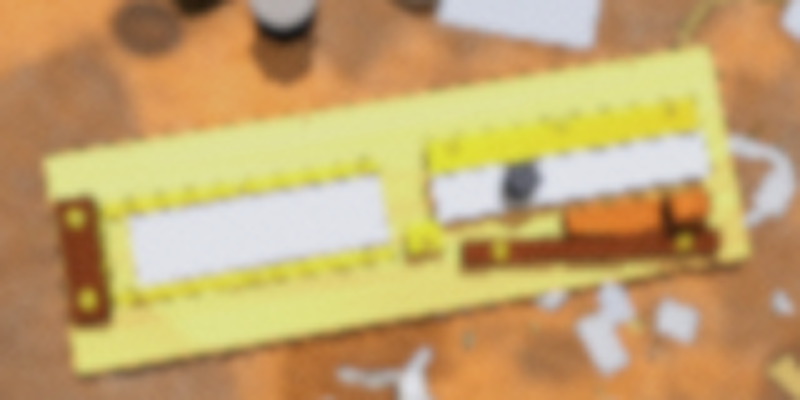

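```bash
R='{"gripper":1,"dx":0.15,"dy":-0.31,"rz":26.5}'; python3 -m jog '[{"gripper":1,"dx":0.15,"dy":-0.31,"rz":26.5},{"gripper":1,"dx":0.15,"dy":-0.31,"rz":26.5},{"gripper":1,"dx":0.15,"dy":-0.31,"rz":26.5},{"gripper":1,"dx":0.15,"dy":-0.31,"rz":26.5},{"gripper":1,"dx":0.15,"dy":-0.31,"rz":26.5},{"gripper":1,"dx":0.15,"dy":-0.31,"rz":26.5},{"gripper":1,"dx":0.15,"dy":-0.31,"rz":26.5},{"gripper":1,"dx":0.15,"dy":-0.31,"rz":26.5},{"gripper":1,"dx":0.15,"dy":-0.31,"rz":26.5},{"gripper":1,"dx":0.15,"dy":-0.31,"rz":26.5}]' 30
python3 -m jog '[{"gripper":1,"dx":0.139,"dy":-0.315},{"gripper":1,"dx":0.139,"dy":-0.315},{"gripper":1,"dx":0.139,"dy":-0.315},{"gripper":1,"dx":0.139,"dy":-0.315},{"gripper":1,"dx":0.139,"dy":-0.315},{"gripper":1,"dx":0.139,"dy":-0.315},{"gripper":1,"dx":0.139,"dy":-0.315},{"gripper":1,"dx":0.139,"dy":-0.315},{"gripper":1,"dx":0.139,"dy":-0.315},{"gripper":1,"dx":0.139,"dy":-0.315}]'
```

```text
$[0]: bad value
$[0]: bad value
```

```bash
python3 -m jog '[{"gripper":1.0,"dx":0.15,"dy":-0.31,"dz":0.0,"rx":0.0,"ry":0.0,"rz":26.5},{"gripper":1.0,"dx":0.15,"dy":-0.31,"dz":0.0,"rx":0.0,"ry":0.0,"rz":26.5}]' 30
```

```text
t: 1.2
eef_pos: [0.2287, 0.5587, 0.2498]
tool_rot: [0.707, -0.011, 0.707, 0.011]
contact_force: [2.9, -0.9, 0.6]
gripper_width: 0.692
```

```bash
python3 -m jog '[{"gripper":1.0,"dx":0.246,"dy":-0.535,"dz":0.0,"rx":0.0,"ry":0.0,"rz":9.3},{"gripper":1.0,"dx":0.246,"dy":-0.535,"dz":0.0,"rx":0.0,"ry":0.0,"rz":9.3},{"gripper":1.0,"dx":0.246,"dy":-0.535,"dz":0.0,"rx":0.0,"ry":0.0,"rz":9.3},{"gripper":1.0,"dx":0.246,"dy":-0.535,"dz":0.0,"rx":0.0,"ry":0.0,"rz":9.3},{"gripper":1.0,"dx":0.246,"dy":-0.535,"dz":0.0,"rx":0.0,"ry":0.0,"rz":9.3},{"gripper":1.0,"dx":0.246,"dy":-0.535,"dz":0.0,"rx":0.0,"ry":0.0,"rz":9.3},{"gripper":1.0,"dx":0.246,"dy":-0.535,"dz":0.0,"rx":0.0,"ry":0.0,"rz":9.3},{"gripper":1.0,"dx":0.246,"dy":-0.535,"dz":0.0,"rx":0.0,"ry":0.0,"rz":9.3},{"gripper":1.0,"dx":0.246,"dy":-0.535,"dz":0.0,"rx":0.0,"ry":0.0,"rz":9.3},{"gripper":1.0,"dx":0.246,"dy":-0.535,"dz":0.0,"rx":0.0,"ry":0.0,"rz":9.3}]'
```

```text
t: 2.2
eef_pos: [0.4388, 0.1027, 0.2508]
tool_rot: [0.705, -0.065, 0.704, 0.065]
contact_force: [1.4, 0.4, -0.3]
gripper_width: 0.001
```

```bash
python3 -m jog '[{"gripper":1.0,"dx":0.037,"dy":-0.081,"dz":0.0,"rx":0.0,"ry":0.0,"rz":0.0},{"gripper":1.0,"dx":0.037,"dy":-0.081,"dz":0.0,"rx":0.0,"ry":0.0,"rz":0.0},{"gripper":1.0,"dx":0.037,"dy":-0.081,"dz":-0.04,"rx":0.0,"ry":0.0,"rz":0.0},{"gripper":1.0,"dx":0.037,"dy":-0.081,"dz":-0.08,"rx":0.0,"ry":0.0,"rz":0.0},{"gripper":1.0,"dx":0.037,"dy":-0.081,"dz":-0.12,"rx":0.0,"ry":0.0,"rz":0.0},{"gripper":1.0,"dx":0.037,"dy":-0.081,"dz":-0.15,"rx":0.0,"ry":0.0,"rz":0.0},{"gripper":1.0,"dx":0.037,"dy":-0.081,"dz":-0.165,"rx":0.0,"ry":0.0,"rz":0.0},{"gripper":1.0,"dx":0.037,"dy":-0.081,"dz":-0.165,"rx":0.0,"ry":0.0,"rz":0.0},{"gripper":1.0,"dx":0.037,"dy":-0.081,"dz":-0.165,"rx":0.0,"ry":0.0,"rz":0.0}]'
python3 - <<'E'
from h import *
c=read_camera("top"); s=read_camera("scene")
a=cv2.resize(c["pixels"][140:240,220:353],(400,300),interpolation=cv2.INTER_CUBIC)
b=cv2.resize(s["pixels"][160:280,150:310],(400,300),interpolation=cv2.INTER_CUBIC)
cv2.imwrite("pics/p4.png",np.hstack([a,b]))
P=world(s,np.ones((384,512),bool)); q=P[(abs(P[:,0]-.47)<.05)&(abs(P[:,1]-.03)<.05)&(P[:,2]>.058)&(P[:,2]<.09)]
print(len(q),q.min(0),q.max(0)); o=get_obs(); print(o["eef_pos"],o["contact_force"])
E
```

```text
t: 3.1
eef_pos: [0.4756, 0.0236, 0.0857]
tool_rot: [0.704, -0.065, 0.704, 0.065]
contact_force: [-0.1, 0.3, 0.4]
gripper_width: -0.004
111 [0.46240232 0.01186539 0.06796048] [0.47212685 0.03546146 0.08990666]
[0.47618742 0.02380846 0.08647297] [-0.00751647 -0.36147951  0.57106891]
```

View pics/p4.png

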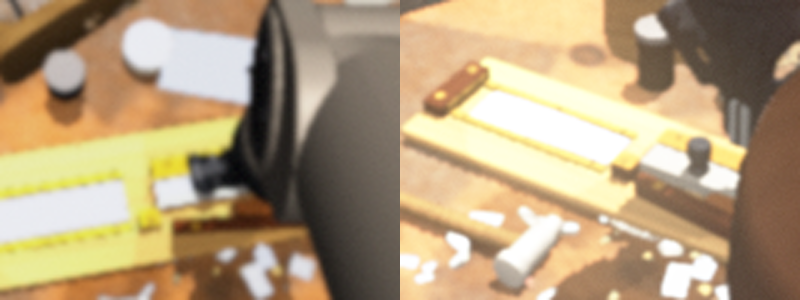

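The gripper is shut just behind the knob (right pane, fingers at about (740,120), knob at (700,150)), roughly 13 mm clear of it. The strip and bystanders haven't moved.

```bash
python3 -m jog '[{"gripper":1.0,"dx":0.0,"dy":0.0,"dz":-0.014,"rx":0.0,"ry":0.0,"rz":0.0},{"gripper":1.0,"dx":0.0,"dy":0.0,"dz":-0.027,"rx":0.0,"ry":0.0,"rz":0.0},{"gripper":1.0,"dx":0.0,"dy":0.0,"dz":-0.027,"rx":0.0,"ry":0.0,"rz":0.0},{"gripper":1.0,"dx":-0.001,"dy":0.006,"dz":-0.027,"rx":0.0,"ry":0.0,"rz":0.0},{"gripper":1.0,"dx":-0.002,"dy":0.01,"dz":-0.027,"rx":0.0,"ry":0.0,"rz":0.0},{"gripper":1.0,"dx":-0.0022,"dy":0.012,"dz":-0.027,"rx":0.0,"ry":0.0,"rz":0.0},{"gripper":1.0,"dx":-0.0026,"dy":0.014,"dz":-0.027,"rx":0.0,"ry":0.0,"rz":0.0},{"gripper":1.0,"dx":-0.003,"dy":0.016,"dz":-0.027,"rx":0.0,"ry":0.0,"rz":0.0},{"gripper":1.0,"dx":-0.0033,"dy":0.018,"dz":-0.027,"rx":0.0,"ry":0.0,"rz":0.0},{"gripper":1.0,"dx":-0.0033,"dy":0.018,"dz":-0.027,"rx":0.0,"ry":0.0,"rz":0.0}]'
```

```text
t: 4.2
eef_pos: [0.4721, 0.0418, 0.0584]
tool_rot: [0.704, -0.065, 0.704, 0.065]
contact_force: [0.5, -0.8, 1.7]
gripper_width: 0.002
```

```bash
python3 -m jog '[{"gripper":1.0,"dx":-0.0004,"dy":0.002,"dz":0.0,"rx":0.0,"ry":0.0,"rz":0.0},{"gripper":1.0,"dx":-0.0007,"dy":0.004,"dz":0.0,"rx":0.0,"ry":0.0,"rz":0.0},{"gripper":1.0,"dx":-0.0011,"dy":0.006,"dz":0.0,"rx":0.0,"ry":0.0,"rz":0.0},{"gripper":1.0,"dx":-0.0015,"dy":0.008,"dz":0.0,"rx":0.0,"ry":0.0,"rz":0.0},{"gripper":1.0,"dx":-0.0019,"dy":0.01,"dz":0.0,"rx":0.0,"ry":0.0,"rz":0.0},{"gripper":1.0,"dx":-0.0022,"dy":0.012,"dz":0.0,"rx":0.0,"ry":0.0,"rz":0.0}]'; python3 - <<'E'
from h import *
L=["bar_knob","strip"]
c=look("scene",L); P=world(c,np.ones((384,512),bool)); q=P[(abs(P[:,0]-.467)<.02)&(P[:,1]>.045)&(P[:,1]<.1)&(P[:,2]>.036)&(P[:,2]<.056)]
print(len(q),q.min(0),q.max(0),get_obs()["contact_force"])
E
```

```text
t: 4.8
eef_pos: [0.4698, 0.0539, 0.0584]
tool_rot: [0.704, -0.065, 0.704, 0.065]
contact_force: [0.5, -1.7, 2.4]
gripper_width: 0.001
scene bar_knob 0.91 [262. 223.  45.  27.] n 583 med [0.4615 0.0712 0.0262] lo [0.451  0.0299 0.0164] hi [0.4805 0.1152 0.0521]
scene strip 0.62 [208. 209.  62.  29.] n 696 med [0.4442 0.1853 0.0167] lo [0.4236 0.1293 0.0139] hi [0.4669 0.2447 0.019 ]
149 [0.45643392 0.04501255 0.03661298] [0.47340536 0.08241282 0.05595485] [ 0.66388801 -0.17951693  1.20349524]
```

```bash
python3 -m jog '[{"gripper":1.0,"dx":-0.0004,"dy":0.002,"dz":0.0,"rx":0.0,"ry":0.0,"rz":0.0},{"gripper":1.0,"dx":-0.0007,"dy":0.004,"dz":0.0,"rx":0.0,"ry":0.0,"rz":0.0},{"gripper":1.0,"dx":-0.0011,"dy":0.006,"dz":0.0,"rx":0.0,"ry":0.0,"rz":0.0},{"gripper":1.0,"dx":-0.0015,"dy":0.008,"dz":0.0,"rx":0.0,"ry":0.0,"rz":0.0},{"gripper":1.0,"dx":-0.0019,"dy":0.01,"dz":0.0,"rx":0.0,"ry":0.0,"rz":0.0},{"gripper":1.0,"dx":-0.0022,"dy":0.012,"dz":0.0,"rx":0.0,"ry":0.0,"rz":0.0},{"gripper":1.0,"dx":-0.0026,"dy":0.014,"dz":0.0,"rx":0.0,"ry":0.0,"rz":0.0}]'; python3 - <<'E'
from h import *
c=look("scene",["bar","strip"]); print(get_obs()["contact_force"])
m=cut_out("scene","strip")[0]["mask"]; print("strip",cv2.minAreaRect((world(c,m)[:,:2]*1000).astype(np.float32)))
p=world(c,np.ones((384,512),bool)); u=np.array([-.182,.983]); p=p[(p[:,1]>.2)&(p[:,1]<.3)&(p[:,0]>.37)&(p[:,0]<.5)&(p[:,2]>.022)&(p[:,2]<.06)]; s=p[:,:2]@u
print("stop along-y coord",len(s),np.percentile(s,[1,5,50,95])); q=world(c,m)[:,:2]@u; print("strip",np.percentile(q,[1,50,99]))
E
```

```text
t: 5.65
eef_pos: [0.467, 0.0678, 0.0583]
tool_rot: [0.704, -0.065, 0.704, 0.065]
contact_force: [0.8, -1.7, 1.2]
gripper_width: -0.002
scene bar 0.82 [257. 224.  55.  31.] n 623 med [0.4601 0.0817 0.0261] lo [0.4454 0.0301 0.0174] hi [0.4804 0.1305 0.0521]
scene strip 0.84 [204. 211.  57.  29.] n 657 med [0.4418 0.1943 0.0168] lo [0.4225 0.1397 0.0143] hi [0.4637 0.2531 0.0192]
[ 0.002419   -1.40594487  0.77594175]
strip ((442.4396667480469, 195.62557983398438), (36.99238586425781, 122.89311218261719), 12.257637023925781)
stop along-y coord 236 [0.17619268 0.17702397 0.18515437 0.19652464]
strip [0.05397318 0.11088974 0.17155636]
```

```bash
python3 -m jog '[{"gripper":1.0,"dx":-0.0002,"dy":0.001,"dz":0.0,"rx":0.0,"ry":0.0,"rz":0.0},{"gripper":1.0,"dx":-0.0004,"dy":0.002,"dz":0.0,"rx":0.0,"ry":0.0,"rz":0.0},{"gripper":1.0,"dx":-0.0004,"dy":0.002,"dz":0.0,"rx":0.0,"ry":0.0,"rz":0.0}]'; python3 -m jog '[{"gripper":1.0,"dx":-0.0002,"dy":0.001,"dz":0.0,"rx":0.0,"ry":0.0,"rz":0.0},{"gripper":1.0,"dx":-0.0002,"dy":0.001,"dz":0.0,"rx":0.0,"ry":0.0,"rz":0.0}]'
```

```text
t: 6.15
eef_pos: [0.4666, 0.0697, 0.0583]
tool_rot: [0.704, -0.065, 0.704, 0.065]
contact_force: [-0.1, -1.3, 0.9]
gripper_width: -0.001
t: 6.35
eef_pos: [0.4665, 0.0707, 0.0583]
tool_rot: [0.704, -0.065, 0.704, 0.065]
contact_force: [0.7, -2.3, 0.8]
gripper_width: -0.001
```

```bash
for i in 1; do python3 -m jog '[{"gripper":1.0,"dx":-0.0002,"dy":0.001,"dz":0.0,"rx":0.0,"ry":0.0,"rz":0.0},{"gripper":1.0,"dx":-0.0002,"dy":0.001,"dz":0.0,"rx":0.0,"ry":0.0,"rz":0.0}]'; done;  python3 -m jog '[{"gripper":1.0,"dx":-0.0001,"dy":0.0005,"dz":0.0,"rx":0.0,"ry":0.0,"rz":0.0},{"gripper":1.0,"dx":-0.0001,"dy":0.0005,"dz":0.0,"rx":0.0,"ry":0.0,"rz":0.0}]'
```

```text
t: 6.55
eef_pos: [0.4663, 0.0713, 0.0583]
tool_rot: [0.704, -0.065, 0.704, 0.065]
contact_force: [0.5, -3.0, 0.5]
gripper_width: 0.002
t: 6.75
eef_pos: [0.4663, 0.0715, 0.0583]
tool_rot: [0.704, -0.065, 0.704, 0.064]
contact_force: [1.8, -5.1, 1.2]
gripper_width: 0.001
```

```bash
python3 -m jog '[{"gripper":1.0,"dx":-0.0001,"dy":0.0005,"dz":0.0,"rx":0.0,"ry":0.0,"rz":0.0},{"gripper":1.0,"dx":-0.0001,"dy":0.0005,"dz":0.0,"rx":0.0,"ry":0.0,"rz":0.0}]'
```

```text
t: 6.95
eef_pos: [0.4662, 0.0716, 0.0583]
tool_rot: [0.704, -0.065, 0.704, 0.064]
contact_force: [1.6, -6.7, 1.4]
gripper_width: 0.001
```

```bash
python3 -m jog '[{"gripper":1.0,"dx":-0.0001,"dy":0.0006,"dz":0.0,"rx":0.0,"ry":0.0,"rz":0.0},{"gripper":1.0,"dx":-0.0002,"dy":0.0009,"dz":0.0,"rx":0.0,"ry":0.0,"rz":0.0},{"gripper":1.0,"dx":-0.0002,"dy":0.0009,"dz":0.0,"rx":0.0,"ry":0.0,"rz":0.0},{"gripper":1.0,"dx":-0.0002,"dy":0.0009,"dz":0.0,"rx":0.0,"ry":0.0,"rz":0.0}]'; python3 - <<'E'
from h import *
u=np.array([-.182,.983])
c=look("scene",["bar","strip"],"s5.png")
m=cut_out("scene","strip")[0]["mask"]; print(np.percentile(world(c,m)[:,:2]@u,[1,50,99]),get_obs()["contact_force"])
cv2.imwrite("pics/p5.png",cv2.resize(c["pixels"][170:260,140:290],(800,480),interpolation=cv2.INTER_CUBIC))
E
```

```text
t: 7.35
eef_pos: [0.4662, 0.0718, 0.0583]
tool_rot: [0.704, -0.065, 0.704, 0.064]
contact_force: [2.9, -7.6, 1.1]
gripper_width: 0.0
scene bar 0.62 [255. 222.  56.  36.] n 732 med [0.459  0.0808 0.0261] lo [0.4434 0.0313 0.0155] hi [0.4799 0.1349 0.0518]
scene strip 0.93 [201. 211.  61.  31.] n 717 med [0.4411 0.1992 0.0167] lo [0.4196 0.1394 0.0141] hi [0.4648 0.2591 0.0196]
[0.05217925 0.11533578 0.17678821] [ 1.70166585 -8.71361147  1.54580677]
```

View pics/p5.png

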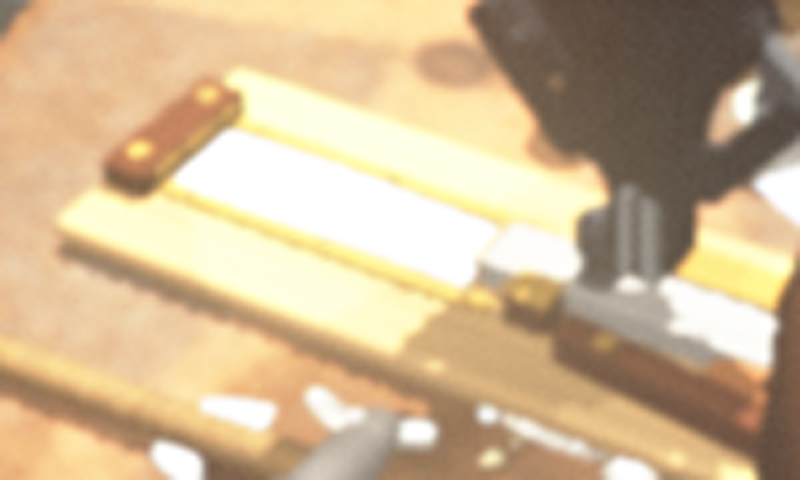

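The strip's far end meets the brown stop at about (205,145), and the bar nose is on the strip at (480,265). Firming up slightly to about 10 N, then I'll back off and move behind the wedge tab.

```bash
python3 -m jog '[{"gripper":1.0,"dx":-0.0001,"dy":0.0005,"dz":0.0,"rx":0.0,"ry":0.0,"rz":0.0},{"gripper":1.0,"dx":-0.0001,"dy":0.0005,"dz":0.0,"rx":0.0,"ry":0.0,"rz":0.0},{"gripper":1.0,"dx":-0.0001,"dy":0.0005,"dz":0.0,"rx":0.0,"ry":0.0,"rz":0.0}]'; python3 -m jog '[{"gripper":1.0,"dx":0.0009,"dy":-0.005,"dz":0.0,"rx":0.0,"ry":0.0,"rz":0.0},{"gripper":1.0,"dx":0.0018,"dy":-0.01,"dz":0.0,"rx":0.0,"ry":0.0,"rz":0.0},{"gripper":1.0,"dx":0.0027,"dy":-0.015,"dz":0.0,"rx":0.0,"ry":0.0,"rz":0.0},{"gripper":1.0,"dx":0.0027,"dy":-0.015,"dz":0.03,"rx":0.0,"ry":0.0,"rz":0.0},{"gripper":1.0,"dx":0.0027,"dy":-0.015,"dz":0.06,"rx":0.0,"ry":0.0,"rz":0.0},{"gripper":1.0,"dx":-0.001,"dy":-0.05,"dz":0.06,"rx":0.0,"ry":0.0,"rz":0.0},{"gripper":1.0,"dx":-0.004,"dy":-0.09,"dz":0.06,"rx":0.0,"ry":0.0,"rz":0.0},{"gripper":1.0,"dx":-0.005,"dy":-0.128,"dz":0.06,"rx":0.0,"ry":0.0,"rz":0.0},{"gripper":1.0,"dx":-0.005,"dy":-0.128,"dz":0.06,"rx":0.0,"ry":0.0,"rz":0.0},{"gripper":1.0,"dx":-0.005,"dy":-0.128,"dz":0.06,"rx":0.0,"ry":0.0,"rz":0.0}]'
```

```text
t: 7.85
eef_pos: [0.4662, 0.0719, 0.0583]
tool_rot: [0.704, -0.065, 0.704, 0.063]
contact_force: [1.3, -9.9, 1.5]
gripper_width: 0.001
t: 8.85
eef_pos: [0.4606, -0.0545, 0.1183]
tool_rot: [0.704, -0.064, 0.704, 0.064]
contact_force: [0.1, 0.6, -0.0]
gripper_width: 0.002
```

```bash
python3 - <<'E'
from h import *
u=np.array([-.182,.983])
c=look("scene",["bar","strip"]); m=cut_out("scene","strip")[0]["mask"]; print(np.percentile(world(c,m)[:,:2]@u,[1,50,99]))
t=read_camera("top"); o=get_obs(); print(o["eef_pos"],o["contact_force"])
a=cv2.resize(t["pixels"][140:240,220:353],(400,300),interpolation=cv2.INTER_CUBIC)
b=cv2.resize(c["pixels"][170:260,170:290],(400,300),interpolation=cv2.INTER_CUBIC)
cv2.imwrite("pics/p6.png",np.hstack([a,b]))
P=world(t,np.ones((384,512),bool)); q=P[(P[:,0]>.44)&(P[:,0]<.49)&(P[:,1]>-.035)&(P[:,1]<.12)&(P[:,2]>.046)&(P[:,2]<.058)]
for n,w in(("tab",q[q[:,1]<.02]),("knob",q[q[:,1]>.04])): print(n,len(w),w.min(0) if len(w) else 0,w.max(0) if len(w) else 0)
E
```

```text
scene bar 0.88 [257. 221.  58.  32.] n 765 med [0.4606 0.083  0.0261] lo [0.4435 0.028  0.016 ] hi [0.4827 0.1347 0.0525]
scene strip 0.95 [202. 209.  58.  34.] n 683 med [0.4414 0.1988 0.0168] lo [0.4199 0.1423 0.0139] hi [0.4648 0.2568 0.019 ]
[0.05679132 0.11496492 0.17552996]
[ 0.46088631 -0.05266441  0.11818256] [-0.10548204  0.07668324 -0.89833263]
tab 23 [ 0.45080434 -0.02191267  0.04803047] [ 0.4629353  -0.01173074  0.05588708]
knob 44 [0.45384418 0.08575978 0.04665933] [0.47069601 0.10012113 0.05478121]
```

View pics/p6.png

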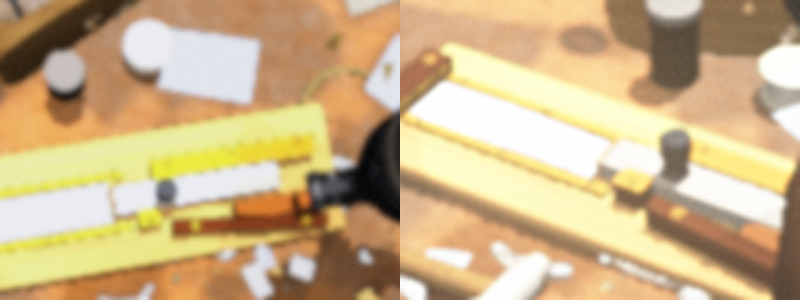

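The bar stays against the strip after release. The fingers are behind the tab (left pane, (325,187)); the tab and wedge are at about (285,205). Going down, then pushing along the ramp direction (-0.059, 0.998).

```bash
python3 -m jog '[{"gripper":1.0,"dx":0.0,"dy":0.0,"dz":-0.03,"rx":0.0,"ry":0.0,"rz":0.0},{"gripper":1.0,"dx":0.0,"dy":0.0,"dz":-0.05,"rx":0.0,"ry":0.0,"rz":0.0},{"gripper":1.0,"dx":0.0,"dy":0.0,"dz":-0.0625,"rx":0.0,"ry":0.0,"rz":0.0},{"gripper":1.0,"dx":0.0,"dy":0.0,"dz":-0.0625,"rx":0.0,"ry":0.0,"rz":0.0},{"gripper":1.0,"dx":-0.0002,"dy":0.003,"dz":-0.0625,"rx":0.0,"ry":0.0,"rz":0.0},{"gripper":1.0,"dx":-0.0004,"dy":0.006,"dz":-0.0625,"rx":0.0,"ry":0.0,"rz":0.0},{"gripper":1.0,"dx":-0.0005,"dy":0.008,"dz":-0.0625,"rx":0.0,"ry":0.0,"rz":0.0},{"gripper":1.0,"dx":-0.0006,"dy":0.01,"dz":-0.0625,"rx":0.0,"ry":0.0,"rz":0.0},{"gripper":1.0,"dx":-0.0007,"dy":0.012,"dz":-0.0625,"rx":0.0,"ry":0.0,"rz":0.0},{"gripper":1.0,"dx":-0.0008,"dy":0.014,"dz":-0.0625,"rx":0.0,"ry":0.0,"rz":0.0}]'
```

```text
t: 10.1
eef_pos: [0.4603, -0.0399, 0.0561]
tool_rot: [0.704, -0.065, 0.704, 0.065]
contact_force: [0.0, -1.8, 1.5]
gripper_width: 0.0
```

```bash
python3 -m jog '[{"gripper":1.0,"dx":-0.0001,"dy":0.002,"dz":0.0,"rx":0.0,"ry":0.0,"rz":0.0},{"gripper":1.0,"dx":-0.0002,"dy":0.004,"dz":0.0,"rx":0.0,"ry":0.0,"rz":0.0},{"gripper":1.0,"dx":-0.0002,"dy":0.004,"dz":0.0,"rx":0.0,"ry":0.0,"rz":0.0}]'
```

```text
t: 10.4
eef_pos: [0.4598, -0.0356, 0.0558]
tool_rot: [0.704, -0.065, 0.704, 0.065]
contact_force: [0.4, -0.6, -0.4]
gripper_width: 0.003
```

```bash
python3 -m jog '[{"gripper":1.0,"dx":-0.0001,"dy":0.0015,"dz":0.0,"rx":0.0,"ry":0.0,"rz":0.0},{"gripper":1.0,"dx":-0.0002,"dy":0.003,"dz":0.0,"rx":0.0,"ry":0.0,"rz":0.0},{"gripper":1.0,"dx":-0.0002,"dy":0.003,"dz":0.0,"rx":0.0,"ry":0.0,"rz":0.0}]'
```

```text
t: 10.7
eef_pos: [0.4595, -0.0327, 0.0557]
tool_rot: [0.704, -0.065, 0.704, 0.065]
contact_force: [0.0, -0.6, -0.8]
gripper_width: 0.003
```

```bash
python3 -m jog '[{"gripper":1.0,"dx":-0.0001,"dy":0.0015,"dz":0.0,"rx":0.0,"ry":0.0,"rz":0.0},{"gripper":1.0,"dx":-0.0002,"dy":0.003,"dz":0.0,"rx":0.0,"ry":0.0,"rz":0.0},{"gripper":1.0,"dx":-0.0002,"dy":0.003,"dz":0.0,"rx":0.0,"ry":0.0,"rz":0.0}]'
```

```text
t: 11.0
eef_pos: [0.4593, -0.0297, 0.0558]
tool_rot: [0.704, -0.065, 0.704, 0.065]
contact_force: [-0.2, 0.6, -0.2]
gripper_width: -0.001
```

```bash
python3 -m jog '[{"gripper":1.0,"dx":-0.0001,"dy":0.0015,"dz":0.0,"rx":0.0,"ry":0.0,"rz":0.0},{"gripper":1.0,"dx":-0.0001,"dy":0.002,"dz":0.0,"rx":0.0,"ry":0.0,"rz":0.0},{"gripper":1.0,"dx":-0.0001,"dy":0.002,"dz":0.0,"rx":0.0,"ry":0.0,"rz":0.0}]'
```

```text
t: 11.3
eef_pos: [0.4592, -0.0278, 0.0558]
tool_rot: [0.704, -0.065, 0.704, 0.065]
contact_force: [-0.1, -0.4, 0.1]
gripper_width: -0.002
```

```bash
python3 - <<'E'
from h import *
c=look("top",["wedge"]); P=world(c,np.ones((384,512),bool)); q=P[(P[:,0]>.445)&(P[:,0]<.472)&(P[:,1]>-.05)&(P[:,1]<.06)&(P[:,2]>.044)&(P[:,2]<.058)]
print(len(q),q.min(0),q.max(0))
s=look("scene",["wedge"])
E
python3 -m jog '[{"gripper":1.0,"dx":-0.0001,"dy":0.0015,"dz":0.0,"rx":0.0,"ry":0.0,"rz":0.0},{"gripper":1.0,"dx":-0.0002,"dy":0.003,"dz":0.0,"rx":0.0,"ry":0.0,"rz":0.0},{"gripper":1.0,"dx":-0.0002,"dy":0.003,"dz":0.0,"rx":0.0,"ry":0.0,"rz":0.0}]'
```

```text
top wedge 0.50 [298. 209.  17.   6.] n 93 med [0.452  0.0352 0.0277] lo [0.4444 0.0196 0.0234] hi [0.4595 0.0524 0.0301]
t: 11.7
eef_pos: [0.4591, -0.0246, 0.0558]
tool_rot: [0.704, -0.065, 0.704, 0.065]
contact_force: [-0.2, -0.1, -0.7]
gripper_width: 0.001Traceback (most recent call last):
  File "<stdin>", line 3, in <module>
    return umr_minimum(a, axis, None, out, keepdims, initial, where)
ValueError: zero-size array to reduction operation minimum which has no identity
```

```bash
python3 -m jog '[{"gripper":1.0,"dx":-0.0001,"dy":0.0015,"dz":0.0,"rx":0.0,"ry":0.0,"rz":0.0},{"gripper":1.0,"dx":-0.0002,"dy":0.003,"dz":0.0,"rx":0.0,"ry":0.0,"rz":0.0},{"gripper":1.0,"dx":-0.0002,"dy":0.003,"dz":0.0,"rx":0.0,"ry":0.0,"rz":0.0}]'
```

```text
t: 12.0
eef_pos: [0.4589, -0.0216, 0.0558]
tool_rot: [0.704, -0.065, 0.704, 0.065]
contact_force: [0.0, 0.5, 0.0]
gripper_width: 0.005
```

```bash
python3 -m jog '[{"gripper":1.0,"dx":-0.0001,"dy":0.0015,"dz":0.0,"rx":0.0,"ry":0.0,"rz":0.0},{"gripper":1.0,"dx":-0.0002,"dy":0.003,"dz":0.0,"rx":0.0,"ry":0.0,"rz":0.0},{"gripper":1.0,"dx":-0.0002,"dy":0.003,"dz":0.0,"rx":0.0,"ry":0.0,"rz":0.0}]'
```

```text
t: 12.3
eef_pos: [0.4587, -0.0192, 0.0558]
tool_rot: [0.704, -0.065, 0.704, 0.065]
contact_force: [-0.9, -2.5, 0.8]
gripper_width: -0.002
```

```bash
python3 -m jog '[{"gripper":1.0,"dx":-0.0001,"dy":0.001,"dz":0.0,"rx":0.0,"ry":0.0,"rz":0.0},{"gripper":1.0,"dx":-0.0001,"dy":0.001,"dz":0.0,"rx":0.0,"ry":0.0,"rz":0.0},{"gripper":1.0,"dx":-0.0001,"dy":0.001,"dz":0.0,"rx":0.0,"ry":0.0,"rz":0.0}]'
```

```text
t: 12.6
eef_pos: [0.4587, -0.0187, 0.0559]
tool_rot: [0.704, -0.065, 0.704, 0.064]
contact_force: [-0.7, -5.5, 1.3]
gripper_width: 0.002
```

```bash
python3 -m jog '[{"gripper":1.0,"dx":-0.0001,"dy":0.001,"dz":0.0,"rx":0.0,"ry":0.0,"rz":0.0},{"gripper":1.0,"dx":-0.0001,"dy":0.001,"dz":0.0,"rx":0.0,"ry":0.0,"rz":0.0},{"gripper":1.0,"dx":-0.0001,"dy":0.001,"dz":0.0,"rx":0.0,"ry":0.0,"rz":0.0}]'
```

```text
t: 12.9
eef_pos: [0.4586, -0.0181, 0.0559]
tool_rot: [0.704, -0.065, 0.704, 0.064]
contact_force: [0.2, -6.4, 1.3]
gripper_width: 0.002
```

```bash
python3 -m jog '[{"gripper":1.0,"dx":-0.0001,"dy":0.001,"dz":0.0,"rx":0.0,"ry":0.0,"rz":0.0},{"gripper":1.0,"dx":-0.0001,"dy":0.002,"dz":0.0,"rx":0.0,"ry":0.0,"rz":0.0},{"gripper":1.0,"dx":-0.0001,"dy":0.002,"dz":0.0,"rx":0.0,"ry":0.0,"rz":0.0},{"gripper":1.0,"dx":-0.0001,"dy":0.002,"dz":0.0,"rx":0.0,"ry":0.0,"rz":0.0}]'
```

```text
t: 13.3
eef_pos: [0.4586, -0.0172, 0.0559]
tool_rot: [0.704, -0.065, 0.704, 0.063]
contact_force: [-0.4, -9.6, 0.9]
gripper_width: 0.003
```

```bash
python3 -c "
from h import *
f=[]
for _ in range(5): read_camera('top'); f.append(get_obs()['contact_force'])
print(np.mean(f,0),np.std(f,0))"
```

```text
[ 0.28365101 -9.71682784  1.41883792] [0.42460585 0.57318758 0.43124069]
```

```bash
python3 -m jog '[{"gripper":1.0,"dx":-0.0001,"dy":0.001,"dz":0.0,"rx":0.0,"ry":0.0,"rz":0.0},{"gripper":1.0,"dx":-0.0001,"dy":0.002,"dz":0.0,"rx":0.0,"ry":0.0,"rz":0.0},{"gripper":1.0,"dx":-0.0001,"dy":0.002,"dz":0.0,"rx":0.0,"ry":0.0,"rz":0.0},{"gripper":1.0,"dx":-0.0001,"dy":0.002,"dz":0.0,"rx":0.0,"ry":0.0,"rz":0.0}]';  python3 -c "
from h import *
f=[]
for _ in range(5): read_camera('top'); f.append(get_obs()['contact_force'])
print(np.mean(f,0),np.std(f,0))"
```

```text
t: 13.95
eef_pos: [0.4585, -0.0162, 0.056]
tool_rot: [0.704, -0.065, 0.704, 0.063]
contact_force: [0.6, -13.0, 1.7]
gripper_width: -0.0
[  0.1166447  -13.19645326   1.76890007] [0.63200447 0.47147156 0.40149   ]
```

```bash
python3 -m jog '[{"gripper":1.0,"dx":-0.0001,"dy":0.0007,"dz":0.0,"rx":0.0,"ry":0.0,"rz":0.0},{"gripper":1.0,"dx":-0.0001,"dy":0.0014,"dz":0.0,"rx":0.0,"ry":0.0,"rz":0.0},{"gripper":1.0,"dx":-0.0001,"dy":0.0014,"dz":0.0,"rx":0.0,"ry":0.0,"rz":0.0},{"gripper":1.0,"dx":-0.0001,"dy":0.0014,"dz":0.0,"rx":0.0,"ry":0.0,"rz":0.0}]';  python3 -c "
from h import *
f=[]
for _ in range(5): read_camera('top'); f.append(get_obs()['contact_force'])
print(np.mean(f,0),np.std(f,0))"
```

```text
t: 14.6
eef_pos: [0.4584, -0.0156, 0.056]
tool_rot: [0.705, -0.065, 0.704, 0.062]
contact_force: [0.5, -16.0, 2.1]
gripper_width: -0.002
[  0.83001386 -15.77333271   1.93443815] [0.23894649 0.36275324 0.61395515]
```

15.8 N is inside the jam window. Backing off and lifting clear.

```bash
python3 -m jog '[{"gripper":1.0,"dx":0.0003,"dy":-0.006,"dz":0.0,"rx":0.0,"ry":0.0,"rz":0.0},{"gripper":1.0,"dx":0.0006,"dy":-0.015,"dz":0.0,"rx":0.0,"ry":0.0,"rz":0.0},{"gripper":1.0,"dx":0.001,"dy":-0.022,"dz":0.0,"rx":0.0,"ry":0.0,"rz":0.0},{"gripper":1.0,"dx":0.001,"dy":-0.022,"dz":0.04,"rx":0.0,"ry":0.0,"rz":0.0},{"gripper":1.0,"dx":0.001,"dy":-0.022,"dz":0.09,"rx":0.0,"ry":0.0,"rz":0.0},{"gripper":1.0,"dx":0.001,"dy":-0.06,"dz":0.12,"rx":0.0,"ry":0.0,"rz":0.0},{"gripper":1.0,"dx":0.001,"dy":-0.1,"dz":0.14,"rx":0.0,"ry":0.0,"rz":0.0},{"gripper":1.0,"dx":0.001,"dy":-0.1,"dz":0.14,"rx":0.0,"ry":0.0,"rz":0.0},{"gripper":1.0,"dx":0.001,"dy":-0.1,"dz":0.14,"rx":0.0,"ry":0.0,"rz":0.0}]';  python3 - <<'E'
from h import *
u=np.array([-.182,.983])
s=look("scene",["bar","strip","wedge","small_hammer"]); m=cut_out("scene","strip")[0]["mask"]; print("strip",np.percentile(world(s,m)[:,:2]@u,[1,50,99]))
c=look("top",["bar","strip","wedge","small_hammer"])
P=world(c,np.ones((384,512),bool)); q=P[(P[:,0]>.44)&(P[:,0]<.49)&(P[:,1]>-.04)&(P[:,1]<.12)&(P[:,2]>.046)&(P[:,2]<.058)]
for n,w in(("tab",q[q[:,1]<.05]),("knob",q[q[:,1]>.06])): print(n,len(w),w.min(0),w.max(0))
a=cv2.resize(c["pixels"][165:245,185:345],(800,400),interpolation=cv2.INTER_CUBIC)
cv2.imwrite("pics/p7.png",a); print(get_obs()["contact_force"])
E
```

```text
t: 15.75
eef_pos: [0.4592, -0.112, 0.1962]
tool_rot: [0.705, -0.064, 0.704, 0.064]
contact_force: [0.1, 0.9, -0.8]
gripper_width: -0.0
scene bar 0.72 [257. 220.  55.  30.] n 623 med [0.4608 0.0866 0.0264] lo [0.4451 0.0361 0.0185] hi [0.4811 0.1335 0.0526]
scene strip 0.97 [202. 208.  58.  33.] n 668 med [0.4417 0.1993 0.0167] lo [0.4214 0.1429 0.014 ] hi [0.4644 0.2579 0.0192]
scene wedge 0.72 [273. 237.  24.  17.] n 144 med [0.4516 0.036  0.0282] lo [0.446  0.0121 0.0255] hi [0.4624 0.0594 0.0477]
scene small_hammer 0.64 [168. 251.  91.  47.] n 1005 med [0.3289 0.1346 0.015 ] lo [0.3085 0.0891 0.0034] hi [0.3727 0.2598 0.0237]
strip [0.05690024 0.11482622 0.17569794]
top bar 0.57 [284. 202.  60.  15.] n 503 med [0.4664 0.0692 0.0261] lo [0.4481 0.0025 0.023 ] hi [0.485  0.1328 0.0523]
top strip 0.85 [230. 212.  54.  23.] n 685 med [0.4423 0.1989 0.0167] lo [0.4199 0.1399 0.013 ] hi [0.4635 0.2555 0.0198]
top wedge 0.77 [301. 208.  32.   5.] n 195 med [0.4521 0.0252 0.0289] lo [ 0.4444 -0.0014  0.0248] hi [0.4625 0.062  0.0542]
top small_hammer 0.71 [241. 253.  73.  30.] n 546 med [0.3321 0.1475 0.0161] lo [0.309  0.0921 0.0096] hi [0.3709 0.2585 0.0243]
tab 53 [ 0.44813021 -0.00311747  0.04646119] [0.46255516 0.01820213 0.05498821]
knob 45 [0.45395502 0.08578863 0.04636803] [0.47042984 0.10016528 0.05491528]
[-0.0552262   0.07097673 -0.78456739]
```

View pics/p7.png

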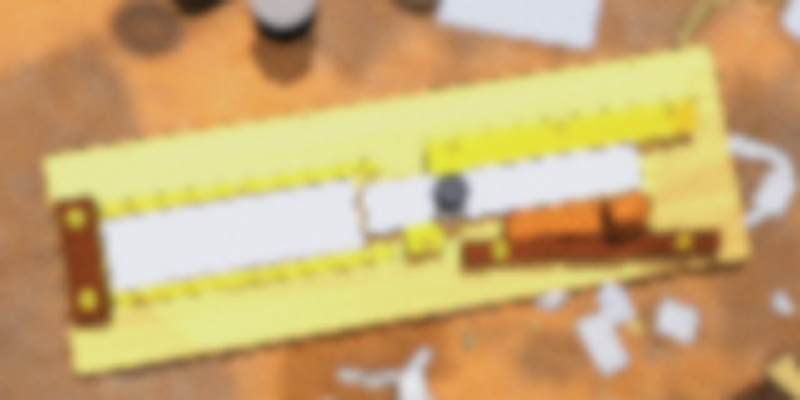

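The strip touches the stop at (103,255), the bar nose is on the strip at (362,210), and the wedge is in contact with the bar at (575,215). The hammer, can and spool haven't moved.

```bash
python3 -c "
from station import *
print(hand_in())"
```

```text
the job is handed in; nothing more can be done
None
```

The strip is clamped, and I handed the job in at about 16 s of robot time.

- **Bar:** I pushed the knob from behind with the shut gripper until the strip met the end stop, and finished at about 10 N (6 to 12 N was asked). After I let go, the bar and strip stayed where they were.
- **Wedge:** I pushed the tab along the ramp direction. It met the bar after about 27 mm, and I built the push up to 15.8 N, averaged over five readings. That is inside the 13 to 18 N window and below the crushing limit.
- **Last checks:**
  - The final pictures show the strip against the stop, the bar nose on the strip and the wedge against the bar. Its tab is where the fingers left it, so it did not spring back.
  - The gripper is clear of everything, and the spool, can and hammer look untouched.
  - The positions are only good to about 2 mm, so the forces are the better evidence that strip and wedge are seated.
- **Failed or disagreeing:**
  - My first two move commands were refused as badly formed, and nothing moved.
  - One check failed partway through the wedge slide: the gripper hid the tab from the top camera and the scene camera was not read, so I judged by the wedge's front end instead.
  - No other checks disagreed.

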